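# Open the food-waste caddy with its lever and ease the lid shut

## Robot

A 6-joint arm with a two-finger parallel gripper is mounted at the origin on the work surface. World frame = base frame: x ahead of the robot, y to its left, z up, the work surface at z = 0. Lengths are in m, angles in rad, forces in N, time in s.
With the tool pointing down it reaches from about 0.35 to 0.775 m from the base axis. Payload 5.5 kg.
Tool frame: the origin (TCP) lies at the very end of the fingers, on their centre line; the grasp point (between the pads) lies 19 mm behind it; z points along the fingers, y is the line along which they close (so a half turn about z gives the same grasp; the last joint's range is limited). The gripper opens to 85 mm and grips with 20 to 120 N. Pads are 22 mm wide; open, the fingers measure 114 mm over their backs; the gripper's body (76 mm by 85 mm) begins 54 mm behind the grasp point. The pads swing forward as they close: fully open they stand 13 mm farther back than shut.
Start: joints at [1.022, 0.313, 0.046, 1.304, 0, 1.431], TCP at [0.229, 0.528, 0.231] pointing down, gripper open.
Joint ranges: [-2.76, 2.76], [-0.86, 1.69], [-1.03, 1.26], [-2.2, 2.34], [-1.47, 1.5], [-3.14, 3.14]. Speed limits (rad/s): [2.57, 2.57, 3.14, 3.14, 3.14, 3.14].

## Interface

Orientations are given as a unit quaternion [w, x, y, z].
In Python, from workcell import env, imaging, ticket gives the robot as it stands. The module is installed in compiled form; this text tells all that it offers.
- The arm moves only by the tool apply_moves, never from a script. Its argument "rows" is a list of rows, each an object with "xyz": the shift along the tool's x, y, z in mm, a list of three; "turn": the turn, a rotation vector about the tool's x, y, z in rad, a list of three; "grip": the opening, from 0 (shut) to 1 (fully open). A call has 1 to 12 rows; each row is the pose to reach, as a shift and turn from the pose commanded when the call began, along the tool's axes at that moment; what a row does not reach only later rows make up. A row lasts 1/12 s, in which the tool goes at most 41.7 mm and 7.16 degrees, less where a joint would pass 70% of its speed; a pose out of reach is approached as far as the arm can. A call with a gripper value outside its range is refused whole. The fingers move at their own pace and stop on an object; "force" is the grip in N (left out, the last holds). Time passes only in rows, so rows that repeat a pose let the fingers close. It gives the time, the measured TCP pose, the force, the opening and the grip force at its end, in the units of the state.
- env.get_state(): the state, without advancing time (a new reading comes with each control period).
- imaging.read_camera(name): name is "scene" or "top" or "wrist"; returns a dict with "color" (384x512x3 uint8, blue, green, red), "z_map" (384x512 float32, m along the optical axis (not along the pixel's ray), 0 where there is no reading), "camera_matrix" (3x3 intrinsics, pixels), "k1" (the pictures are not rectified: a ray, as slopes to the right and down, at radius r is drawn at 1 + k1 r^2 times it, then the intrinsics apply), "view" (4x4, takes a point from world to camera coordinates). Camera axes: x right, y down, z forward; pixel columns grow to the right and rows downward; lengths in m; the calibration is good to about 2 mm. A picture is of the moment at which its call begins.
- ticket.hand_in(): hands the job in; it is judged then, once.
The state is a dict: "clock": time; "joint_pos": joint angles; "qvel": joint speeds; "tau": joint torques, N m; "tcp_pos": TCP position; "orientation": TCP orientation; "wrist_force": force on the tool from outside, world axes, zero at the start; "ft_torque": the same for the moment, N m; "finger_gap": finger opening in m; "grip_force": force on a finger pad.
Only numpy, scipy, OpenCV 4.12 (cv2) and the standard library are available. Lean on these libraries where they do the work, as an engineer would, in place of code of your own. Each camera call takes 0.05 s, during which the arm holds its last target. There are 200 camera calls.

## Task

I want to scrape my plate into the larger of the two food-waste caddies: press down its front lever with the fingertips until the lid stands fully open, and keep it open for three seconds. Then let the lever up slowly so that the lid comes down gently and shuts without slamming. Do not touch the lid itself, leave the smaller caddy shut, and leave the mug, bottle and jar standing where they are.

Things in the scene. Friction and masses are not known exactly. Their poses are not given: they have to be found in the camera images.
- big_caddy: The larger of two food-waste caddies of one make: white steel box 200 mm deep (x), 200 wide (y), rim 190 high, grey lid hinged at the back. Fixed to the worktop. Origin: centre of its underside; z up, its lever side faces its own -x (roughly to the robot), the hinge is at +x. Told from the other by size; may be left or right.
- big_pad (a point): Top centre of the steel finger pad (40 x 46 mm, along x across the lever, 10 thick) at the outer end of the larger caddy's front lever; moves with it. 110 mm from the pivot, 92 mm in front of the caddy. At rest the lever slopes up outward 13 degrees, pressed it slopes down as much: the pad goes straight down 49 mm from 125 mm above the worktop, ending where it was horizontally. Free space below.
- big_lever (a joint): Angle of the larger caddy's front lever (rad): 0 at rest (pad up), 0.45 fully pressed (firm stop). It springs back: pressing the pad takes about 4 to 8 N, and let go it flies up and the lid slams. The linked lid always turns 2.4 times as far and as fast as the lever: 0 shut, 1.08 rad (62 degrees) fully open.
- big_cover: The larger caddy's flat grey lid, 208 mm deep x 210 mm wide x 17 mm thick, top at 207 mm when shut. Origin: the middle of its underside (191 mm up when shut), 100 mm in front of its hinge line at the caddy's back rim; it swings up and backwards, its front edge rising to about 370 mm. The tilt of its z axis from vertical is the lid's angle.
- small_caddy: The smaller caddy, same style, not to be operated: 150 mm deep x 140 mm wide, rim 135 mm high (lid top at 152 mm). Fixed. Origin: centre of its underside; its front lever points along its own -x: finger pad 34 x 40 mm, centred 150 mm from the origin along -x, 90 mm above the worktop.
- small_lever (a joint): Angle of the smaller caddy's front lever (rad): 0 at rest with its lid shut, 0.45 fully pressed with its lid fully open.
- mug: White ceramic mug, 76 mm across, 85 mm tall, with a handle on its own +y side; stands loose on the worktop, nearer the robot than the caddies. Origin: centre of its underside.
- bottle: Green glass bottle, 60 mm across, 150 mm tall, standing loose to one side, nearer the robot than the caddies. Origin: centre of its underside.
- jar: Glass jar with a steel cap, 72 mm across, 110 mm tall, standing loose to the other side, nearer the robot than the caddies. Origin: centre of its underside.

How it is judged:
On the way, in this order (a step that is already met when the one before it is completed fails the run):
1. the larger caddy's lid is held fully open (above 0.95 rad) for 2.5 s (angle between big_cover's own z axis and vertical above 0.95 rad), for 2.5 s.
2. the lid is shut again (below 0.04 rad) (angle between big_cover's own z axis and vertical below 0.04 rad), for 0.2 s.
At the end, for the whole second after the job is handed in: The larger caddy's lid shut (tilt below 0.04 rad), both levers up (below 0.03 rad), mug, bottle and jar upright (within 0.3 rad) and within 25 mm of where they stood (angle between big_cover's own z axis and vertical below 0.04 rad and value of joint each of big_lever, small_lever below 0.03 rad and distance of each of mug, bottle, jar from where it was at the start of the episode below 0.025 m and angle between each of mug, bottle, jar's own z axis and vertical below 0.3 rad); the robot touches nothing.
It fails at once if the lid slams: it falls faster than 1.5 rad/s (lever rising faster than 0.625 rad/s) over the last 0.7 rad before shut (velocity of joint big_lever below -0.625 rad/s and angle between big_cover's own z axis and vertical below 0.7 rad).
It fails at once if the robot touches the larger caddy's lid (over 1 N) (contact force between any of the fingers, the arm and big_cover above 1 N).
It fails at once if the smaller caddy's lever is pressed by more than 0.06 rad, opening its lid (value of joint small_lever above 0.06 rad).
It fails at once if the mug, bottle or jar is lifted, pushed or tipped (over 25 mm or 0.3 rad) ((distance of mug from where it was at the start of the episode above 0.025 m or angle between mug's own z axis and vertical above 0.3 rad) or (distance of bottle from where it was at the start of the episode above 0.025 m or angle between bottle's own z axis and vertical above 0.3 rad) or (distance of jar from where it was at the start of the episode above 0.025 m or angle between jar's own z axis and vertical above 0.3 rad)).
It also fails if it takes over 48 s, if anything falls off the work surface, if the arm or the gripper's body presses on something with over 40 N, if the wrist force passes 120 N, or if a joint passes its speed limit or range.

## Working session

There is one attempt and no reset: what is moved stays moved. The work goes in short steps, Python scripts to look and compute and a tool call to move; the robot and the scene stay as the last step left them, time stands still between calls to the robot, and variables do not carry over. Pictures are saved under pics/ and viewed, at most 10 in all, crops included, and the job is handed in when it is done.

Besides the shell and the picture viewer there is one more tool, called after "Request:" as name([rows], argument=value, ...), one row to a line, values as JSON. apply_moves: Moves the arm, as the interface text tells. Its arguments: {"type":"object","properties":{"rows":{"type":"array"},"force":{"type":"number"}},"required":["rows"]}

```bash
mkdir -p pics; cat > h.py <<'E'
import numpy as np, cv2
from workcell import env, imaging, ticket
def shot(name,fn=None):
    d=imaging.read_camera(name)
    if fn: cv2.imwrite('pics/'+fn,d['color'])
    return d
def cloud(d):
    "world point for each pixel, from depth"
    K=d['camera_matrix'];k=d['k1'];h,w=d['z_map'].shape
    u,v=np.meshgrid(np.arange(w),np.arange(h))
    p=np.stack([u,v],-1).reshape(-1,1,2).astype(float)
    s=cv2.undistortPoints(p,K,np.array([k,0,0,0,0.])).reshape(h,w,2)
    z=d['z_map'];c=np.dstack([s[...,0]*z,s[...,1]*z,z])
    V=d['view'];return (c-V[:3,3])@V[:3,:3]
E
python3 - <<'E'
from h import *
s=env.get_state();print({k:np.round(v,3) for k,v in s.items()})
a=shot('top','top.png');b=shot('scene','scene.png')
cv2.imwrite('pics/both.png',cv2.resize(np.vstack([a['color'],b['color']]),None,fx=.78,fy=.78))
P=cloud(a);np.save('P.npy',P)
print(np.linalg.inv(a['view']).round(2), np.linalg.inv(b['view']).round(2))
E
```

```text
{'clock': np.float64(0.0), 'joint_pos': array([1.022, 0.314, 0.045, 1.304, 0.   , 1.431]), 'qvel': array([ 0.001,  0.   , -0.   ,  0.001,  0.   ,  0.   ]), 'tau': array([ 1.0000e-03, -4.8063e+01,  2.9853e+01,  1.9000e-02, -0.0000e+00,
        0.0000e+00]), 'tcp_pos': array([0.228, 0.527, 0.23 ]), 'orientation': array([-0.   ,  0.203,  0.979, -0.001]), 'wrist_force': array([-0.494,  0.049,  0.763]), 'ft_torque': array([-0.026,  0.016,  0.029]), 'grip_force': np.float64(0.0), 'finger_gap': np.float64(0.085)}
[[ 0.02 -0.99  0.15  0.37]
 [-1.   -0.03 -0.01 -0.01]
 [ 0.01 -0.15 -0.99  1.31]
 [ 0.    0.    0.    1.  ]] [[ 0.91  0.39 -0.14  0.69]
 [ 0.42 -0.86  0.28 -0.33]
 [-0.01 -0.31 -0.95  1.2 ]
 [ 0.    0.    0.    1.  ]]
```

View pics/both.png

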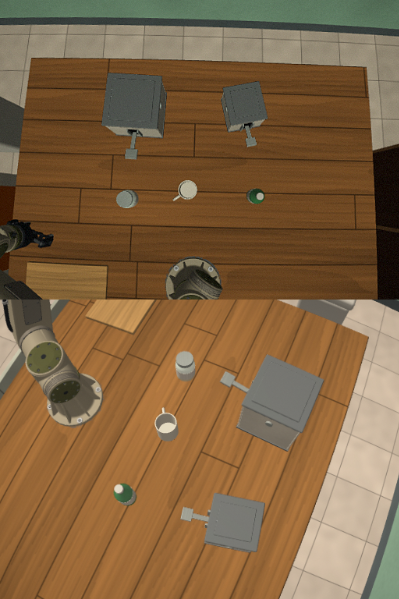

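The top view (upper half) shows the larger caddy on the left, with its pad at about (168,197) in full-resolution pixels. The jar is at (162,255), the mug at (240,243) and the bottle at (329,251). Next I'll measure the pad and its neighbours.

```bash
python3 - <<'E'
from h import *
P=np.load('P.npy')
z=P[...,2]
def blobs(lo,hi,tag):
    m=((z>lo)&(z<hi)&(P[...,0]>.2)&(P[...,0]<1.1)&(abs(P[...,1])<.7)).astype(np.uint8)
    n,l,st,c=cv2.connectedComponentsWithStats(m)
    for i in range(1,n):
        if st[i,4]>25:
            q=P[l==i]; r=cv2.minAreaRect(q[:,:2].astype(np.float32)*1000)
            print(tag,st[i],q.mean(0).round(3),'med z',np.median(q[:,2]).round(3),'rect',np.round(r[0]),np.round(r[1]),round(r[2],1))
blobs(.19,.22,'biglid');blobs(.105,.135,'pad');blobs(.04,.18,'objs')
print(P[190:206:3,158:180:3].round(3))
E
```

```text
biglid [ 130   93   78   73 4907] [0.709 0.245 0.207] med z 0.207 rect [713. 247.] [211. 211.] 87.9
pad [206 110   4  22  31] [0.767 0.145 0.119] med z 0.12 rect [767. 145.] [ 1. 78.] 88.0
pad [176 140  31  33 101] [0.627 0.178 0.12 ] med z 0.121 rect [633. 169.] [ 59. 134.] 48.3
pad [299 156  29   8  57] [ 0.653 -0.195  0.114] med z 0.113 rect [ 648. -190.] [14. 90.] 12.8
pad [140 165  21   3  38] [0.615 0.315 0.121] med z 0.12 rect [615. 315.] [66.  2.] 87.4
pad [163 168  12   4  27] [0.608 0.259 0.119] med z 0.121 rect [609. 256.] [ 9. 34.] 14.0
pad [160 173  17  31 296] [0.536 0.254 0.122] med z 0.124 rect [549. 253.] [47. 96.] 88.0
pad [149 245  21  21 355] [0.345 0.273 0.111] med z 0.111 rect [345. 273.] [60. 62.] 1.8
pad [323 244  15  15  94] [ 0.37  -0.237  0.112] med z 0.111 rect [ 369. -242.] [42. 43.] 82.5
objs [ 136  104   76  100 1181] [0.619 0.22  0.116] med z 0.122 rect [645. 200.] [161. 304.] 43.1
objs [ 285  104   59   84 3000] [ 0.713 -0.186  0.138] med z 0.149 rect [ 690. -195.] [244. 152.] 12.2
objs [221 231  32  26 158] [0.384 0.045 0.078] med z 0.084 rect [388. 
[... 719 characters left out ...]
23  0.247  0.127]
  [ 0.523  0.238  0.128]
  [ 0.539  0.254  0.001]
  [ 0.539  0.244  0.003]]

 [[ 0.528  0.315 -0.002]
  [ 0.513  0.273  0.128]
  [ 0.513  0.265  0.126]
  [ 0.513  0.256  0.126]
  [ 0.514  0.246  0.128]
  [ 0.514  0.237  0.128]
  [ 0.529  0.254 -0.001]
  [ 0.53   0.245 -0.004]]

 [[ 0.517  0.313  0.003]
  [ 0.504  0.273  0.126]
  [ 0.504  0.264  0.128]
  [ 0.503  0.253  0.134]
  [ 0.504  0.246  0.127]
  [ 0.504  0.236  0.131]
  [ 0.519  0.253  0.002]
  [ 0.52   0.244 -0.001]]

 [[ 0.507  0.313  0.003]
  [ 0.507  0.303  0.003]
  [ 0.508  0.293  0.002]
  [ 0.508  0.283  0.003]
  [ 0.509  0.273 -0.001]
  [ 0.509  0.263 -0.001]
  [ 0.509  0.252  0.004]
  [ 0.51   0.243 -0.003]]]
```

Request:
apply_moves([
  {"xyz": [-34, -12, 0], "turn": [0, 0, 0], "grip": 0},
  {"xyz": [-68, -24, 0], "turn": [0, 0, 0], "grip": 0},
  {"xyz": [-103, -36, 0], "turn": [0, 0, 0], "grip": 0},
  {"xyz": [-137, -48, 0], "turn": [0, 0, 0], "grip": 0},
  {"xyz": [-171, -60, 0], "turn": [0, 0, 0], "grip": 0},
  {"xyz": [-206, -73, 0], "turn": [0, 0, 0], "grip": 0},
  {"xyz": [-240, -85, 0], "turn": [0, 0, 0], "grip": 0},
  {"xyz": [-274, -97, 0], "turn": [0, 0, 0], "grip": 0},
  {"xyz": [-309, -109, 10], "turn": [0, 0, 0], "grip": 0},
  {"xyz": [-343, -121, 20], "turn": [0, 0, 0], "grip": 0},
  {"xyz": [-377, -133, 30], "turn": [0, 0, 0], "grip": 0},
  {"xyz": [-377, -133, 40], "turn": [0, 0, 0], "grip": 0},
])

```text
clock: 1.1
tcp_pos: [0.5261, 0.2515, 0.1901]
orientation: [0.001, 0.206, 0.979, -0.001]
wrist_force: [1.3, 0.6, 0.7]
finger_gap: -0.0001
grip_force: 0.0
```

```bash
python3 - <<'E'
from h import *
s=env.get_state();print({k:np.round(v,3) for k,v in s.items()})
a=shot('wrist');b=shot('scene')
cv2.imwrite('pics/w1.png',np.vstack([a['color'],b['color']])[:,:][::1][:768].copy() if 0 else cv2.resize(np.hstack([a['color'],b['color']]),None,fx=.78,fy=.78))
P=cloud(a);z=P[...,2]
m=((z>.105)&(z<.14)&(P[...,0]<.555)&(P[...,0]>.45)&(abs(P[...,1]-.25)<.08))
q=P[m];print(len(q))
if len(q)>20:print(q.mean(0),cv2.minAreaRect(q[:,:2].astype(np.float32)*1000),np.percentile(q,[2,98],axis=0))
E
```

```text
{'clock': np.float64(1.1), 'joint_pos': array([ 0.309,  0.342, -0.015,  1.213, -0.002,  0.724]), 'qvel': array([ 0.071,  0.025, -0.272, -0.253,  0.049,  0.071]), 'tau': array([ -1.95 , -49.732,  29.983,   0.782,  -0.212,  -0.513]), 'tcp_pos': array([0.526, 0.251, 0.19 ]), 'orientation': array([ 0.001,  0.206,  0.979, -0.001]), 'wrist_force': array([1.293, 0.634, 0.724]), 'ft_torque': array([ 0.001, -0.006, -0.02 ]), 'grip_force': np.float64(0.0), 'finger_gap': np.float64(-0.0)}
3128
[0.51972626 0.25525035 0.12316207] ((526.72412109375, 254.49612426757812), (46.00883483886719, 56.698631286621094), 87.89137268066406) [[0.49893337 0.2333435  0.11455247]
 [0.55094328 0.27688992 0.12807864]]
```

View pics/w1.png

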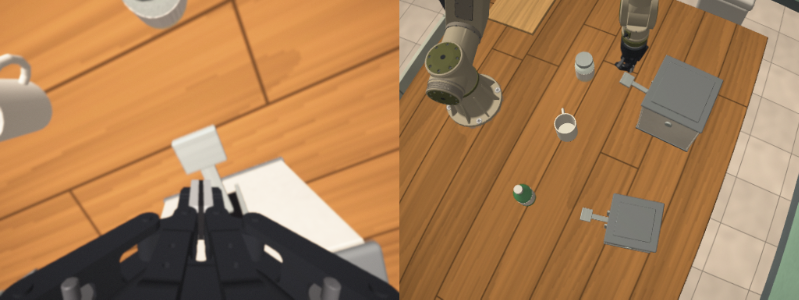

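The wrist view shows the pad at about (200,150), just ahead of the closed fingertips. Its measured centre is (0.519, 0.255), which matches the commanded position, so I'll descend to just above it.

Request:
apply_moves([
  {"xyz": [2, 0, 10], "turn": [0, 0, 0], "grip": 0},
  {"xyz": [2, 0, 20], "turn": [0, 0, 0], "grip": 0},
  {"xyz": [2, 0, 30], "turn": [0, 0, 0], "grip": 0},
  {"xyz": [2, 0, 40], "turn": [0, 0, 0], "grip": 0},
  {"xyz": [2, 0, 50], "turn": [0, 0, 0], "grip": 0},
  {"xyz": [2, 0, 56], "turn": [0, 0, 0], "grip": 0},
  {"xyz": [2, 0, 56], "turn": [0, 0, 0], "grip": 0},
  {"xyz": [2, 0, 56], "turn": [0, 0, 0], "grip": 0},
])

```text
clock: 1.87
tcp_pos: [0.5194, 0.2566, 0.1349]
orientation: [-0.0, 0.203, 0.979, -0.0]
wrist_force: [-0.5, 0.4, -0.0]
finger_gap: 0.0002
grip_force: 0.0
```

Positioned at (0.519, 0.257, 0.135). Now I'll press at about 5 mm per row.

Request:
apply_moves([
  {"xyz": [0, 0, 5], "turn": [0, 0, 0], "grip": 0},
  {"xyz": [0, 0, 10], "turn": [0, 0, 0], "grip": 0},
  {"xyz": [0, 0, 14], "turn": [0, 0, 0], "grip": 0},
  {"xyz": [0, 0, 18], "turn": [0, 0, 0], "grip": 0},
  {"xyz": [0, 0, 22], "turn": [0, 0, 0], "grip": 0},
  {"xyz": [0, 0, 26], "turn": [0, 0, 0], "grip": 0},
  {"xyz": [0, 0, 30], "turn": [0, 0, 0], "grip": 0},
  {"xyz": [0, 0, 34], "turn": [0, 0, 0], "grip": 0},
  {"xyz": [0, 0, 38], "turn": [0, 0, 0], "grip": 0},
  {"xyz": [0, 0, 42], "turn": [0, 0, 0], "grip": 0},
  {"xyz": [0, 0, 46], "turn": [0, 0, 0], "grip": 0},
  {"xyz": [0, 0, 50], "turn": [0, 0, 0], "grip": 0},
])

```text
clock: 2.87
tcp_pos: [0.5199, 0.2567, 0.0855]
orientation: [0.0, 0.203, 0.979, 0.0]
wrist_force: [-1.2, 0.3, 4.7]
finger_gap: -0.0002
grip_force: 2.5
```

Request:
apply_moves([
  {"xyz": [0, 0, 3], "turn": [0, 0, 0], "grip": 0},
  {"xyz": [0, 0, 6], "turn": [0, 0, 0], "grip": 0},
  {"xyz": [0, 0, 8], "turn": [0, 0, 0], "grip": 0},
  {"xyz": [0, 0, 8], "turn": [0, 0, 0], "grip": 0},
  {"xyz": [0, 0, 8], "turn": [0, 0, 0], "grip": 0},
])

```text
clock: 3.28
tcp_pos: [0.521, 0.2567, 0.0777]
orientation: [0.001, 0.203, 0.979, 0.0]
wrist_force: [2.8, 0.2, 3.6]
finger_gap: -0.0001
grip_force: 1.9
```

```bash
python3 - <<'E'
from h import *
b=shot('scene','s2.png');P=cloud(b)
t=shot('top');Q=cloud(t)
# lid plane fit: points above .22 behind pad
for R in (P,Q):
    q=R[(R[...,2]>.23)&(R[...,0]>.66)&(R[...,0]<.9)&(abs(R[...,1]-.25)<.09)]
    if len(q)>50:
        n=np.linalg.svd(q-q.mean(0),full_matrices=False)[2][2];print(len(q),q[:,2].max(),np.arccos(abs(n[2])))
E
```

```text
2452 0.37651054704033166 1.0287626142285016
955 0.37973519555610535 1.0047777151186525
```

View pics/s2.png

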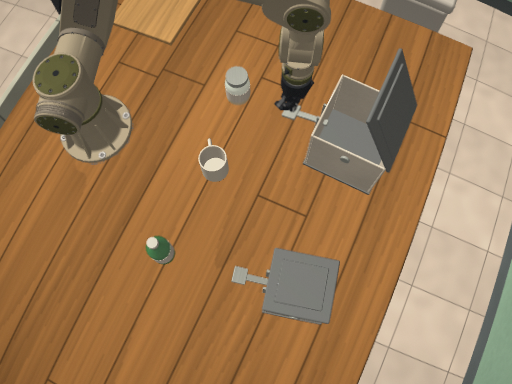

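The scene view shows the big lid open (edge near (395,110)), tilted about 1.02 rad. The small caddy is shut and everything else is standing. I'll press a little further and hold.

Request:
apply_moves([
  {"xyz": [0, 0, 1], "turn": [0, 0, 0], "grip": 0},
  {"xyz": [0, 0, 2], "turn": [0, 0, 0], "grip": 0},
  {"xyz": [0, 0, 3], "turn": [0, 0, 0], "grip": 0},
  {"xyz": [0, 0, 3], "turn": [0, 0, 0], "grip": 0},
  {"xyz": [0, 0, 3], "turn": [0, 0, 0], "grip": 0},
  {"xyz": [0, 0, 3], "turn": [0, 0, 0], "grip": 0},
  {"xyz": [0, 0, 3], "turn": [0, 0, 0], "grip": 0},
  {"xyz": [0, 0, 3], "turn": [0, 0, 0], "grip": 0},
  {"xyz": [0, 0, 3], "turn": [0, 0, 0], "grip": 0},
  {"xyz": [0, 0, 3], "turn": [0, 0, 0], "grip": 0},
  {"xyz": [0, 0, 3], "turn": [0, 0, 0], "grip": 0},
  {"xyz": [0, 0, 3], "turn": [0, 0, 0], "grip": 0},
])

```text
clock: 4.38
tcp_pos: [0.5209, 0.2568, 0.0769]
orientation: [0.002, 0.203, 0.979, 0.001]
wrist_force: [-1.7, -1.9, 17.9]
finger_gap: -0.0001
grip_force: 8.7
```

Request:
apply_moves([
  {"xyz": [0, 0, 0], "turn": [0, 0, 0], "grip": 0},
  {"xyz": [0, 0, 0], "turn": [0, 0, 0], "grip": 0},
  {"xyz": [0, 0, 0], "turn": [0, 0, 0], "grip": 0},
  {"xyz": [0, 0, 0], "turn": [0, 0, 0], "grip": 0},
  {"xyz": [0, 0, 0], "turn": [0, 0, 0], "grip": 0},
  {"xyz": [0, 0, 0], "turn": [0, 0, 0], "grip": 0},
  {"xyz": [0, 0, 0], "turn": [0, 0, 0], "grip": 0},
  {"xyz": [0, 0, 0], "turn": [0, 0, 0], "grip": 0},
  {"xyz": [0, 0, 0], "turn": [0, 0, 0], "grip": 0},
  {"xyz": [0, 0, 0], "turn": [0, 0, 0], "grip": 0},
  {"xyz": [0, 0, 0], "turn": [0, 0, 0], "grip": 0},
  {"xyz": [0, 0, 0], "turn": [0, 0, 0], "grip": 0},
])

```text
clock: 5.38
tcp_pos: [0.5209, 0.2568, 0.0769]
orientation: [0.002, 0.203, 0.979, 0.001]
wrist_force: [-1.5, -1.3, 17.8]
finger_gap: 0.0
grip_force: 8.7
```

```bash
python3 - <<'E'
from h import *
for c in ('scene','top'):
    R=cloud(shot(c))
    q=R[(R[...,2]>.23)&(R[...,0]>.66)&(R[...,0]<.9)&(abs(R[...,1]-.25)<.08)]
    n=np.linalg.svd(q-q.mean(0),full_matrices=False)[2][2];print(len(q),q[:,2].max(),np.arccos(abs(n[2])))
E
```

```text
2116 0.37610698354417854 1.0325986106856917
825 0.37975436932732154 1.0089075935891902
```

On the stop at 18 N, so the lid is fully open. I'll hold two more seconds.

Request:
apply_moves([
  {"xyz": [0, 0, 0], "turn": [0, 0, 0], "grip": 0},
  {"xyz": [0, 0, 0], "turn": [0, 0, 0], "grip": 0},
  {"xyz": [0, 0, 0], "turn": [0, 0, 0], "grip": 0},
  {"xyz": [0, 0, 0], "turn": [0, 0, 0], "grip": 0},
  {"xyz": [0, 0, 0], "turn": [0, 0, 0], "grip": 0},
  {"xyz": [0, 0, 0], "turn": [0, 0, 0], "grip": 0},
  {"xyz": [0, 0, 0], "turn": [0, 0, 0], "grip": 0},
  {"xyz": [0, 0, 0], "turn": [0, 0, 0], "grip": 0},
  {"xyz": [0, 0, 0], "turn": [0, 0, 0], "grip": 0},
  {"xyz": [0, 0, 0], "turn": [0, 0, 0], "grip": 0},
  {"xyz": [0, 0, 0], "turn": [0, 0, 0], "grip": 0},
  {"xyz": [0, 0, 0], "turn": [0, 0, 0], "grip": 0},
])

```text
clock: 6.48
tcp_pos: [0.5209, 0.2568, 0.0769]
orientation: [0.002, 0.203, 0.979, 0.001]
wrist_force: [-2.2, -1.0, 17.0]
finger_gap: 0.0
grip_force: 8.7
```

Request:
apply_moves([
  {"xyz": [0, 0, 0], "turn": [0, 0, 0], "grip": 0},
  {"xyz": [0, 0, 0], "turn": [0, 0, 0], "grip": 0},
  {"xyz": [0, 0, 0], "turn": [0, 0, 0], "grip": 0},
  {"xyz": [0, 0, 0], "turn": [0, 0, 0], "grip": 0},
  {"xyz": [0, 0, 0], "turn": [0, 0, 0], "grip": 0},
  {"xyz": [0, 0, 0], "turn": [0, 0, 0], "grip": 0},
  {"xyz": [0, 0, 0], "turn": [0, 0, 0], "grip": 0},
  {"xyz": [0, 0, 0], "turn": [0, 0, 0], "grip": 0},
  {"xyz": [0, 0, 0], "turn": [0, 0, 0], "grip": 0},
  {"xyz": [0, 0, 0], "turn": [0, 0, 0], "grip": 0},
  {"xyz": [0, 0, 0], "turn": [0, 0, 0], "grip": 0},
  {"xyz": [0, 0, 0], "turn": [0, 0, 0], "grip": 0},
])

```text
clock: 7.48
tcp_pos: [0.5209, 0.2568, 0.0769]
orientation: [0.002, 0.203, 0.979, 0.001]
wrist_force: [-1.7, -0.6, 18.8]
finger_gap: -0.0002
grip_force: 8.7
```

Held for over 4 s. Now I'll release slowly at 2 mm per row, about 0.22 rad/s at the lever.

Request:
apply_moves([
  {"xyz": [0, 0, -2], "turn": [0, 0, 0], "grip": 0},
  {"xyz": [0, 0, -4], "turn": [0, 0, 0], "grip": 0},
  {"xyz": [0, 0, -6], "turn": [0, 0, 0], "grip": 0},
  {"xyz": [0, 0, -8], "turn": [0, 0, 0], "grip": 0},
  {"xyz": [0, 0, -10], "turn": [0, 0, 0], "grip": 0},
  {"xyz": [0, 0, -12], "turn": [0, 0, 0], "grip": 0},
  {"xyz": [0, 0, -14], "turn": [0, 0, 0], "grip": 0},
  {"xyz": [0, 0, -16], "turn": [0, 0, 0], "grip": 0},
  {"xyz": [0, 0, -18], "turn": [0, 0, 0], "grip": 0},
  {"xyz": [0, 0, -20], "turn": [0, 0, 0], "grip": 0},
  {"xyz": [0, 0, -22], "turn": [0, 0, 0], "grip": 0},
  {"xyz": [0, 0, -24], "turn": [0, 0, 0], "grip": 0},
])

```text
clock: 8.48
tcp_pos: [0.519, 0.2564, 0.0982]
orientation: [-0.001, 0.203, 0.979, -0.0]
wrist_force: [-3.7, 1.0, 4.6]
finger_gap: -0.0002
grip_force: 2.1
```

Request:
apply_moves([
  {"xyz": [0, 0, -2], "turn": [0, 0, 0], "grip": 0},
  {"xyz": [0, 0, -4], "turn": [0, 0, 0], "grip": 0},
  {"xyz": [0, 0, -6], "turn": [0, 0, 0], "grip": 0},
  {"xyz": [0, 0, -8], "turn": [0, 0, 0], "grip": 0},
  {"xyz": [0, 0, -10], "turn": [0, 0, 0], "grip": 0},
  {"xyz": [0, 0, -12], "turn": [0, 0, 0], "grip": 0},
  {"xyz": [0, 0, -14], "turn": [0, 0, 0], "grip": 0},
  {"xyz": [0, 0, -16], "turn": [0, 0, 0], "grip": 0},
  {"xyz": [0, 0, -18], "turn": [0, 0, 0], "grip": 0},
  {"xyz": [0, 0, -20], "turn": [0, 0, 0], "grip": 0},
  {"xyz": [0, 0, -22], "turn": [0, 0, 0], "grip": 0},
  {"xyz": [0, 0, -24], "turn": [0, 0, 0], "grip": 0},
])

```text
clock: 9.48
tcp_pos: [0.5213, 0.2565, 0.123]
orientation: [0.001, 0.203, 0.979, 0.0]
wrist_force: [3.9, -0.8, 3.8]
finger_gap: 0.0
grip_force: 1.9
```

Request:
apply_moves([
  {"xyz": [0, 0, -1], "turn": [0, 0, 0], "grip": 0},
  {"xyz": [0, 0, -2], "turn": [0, 0, 0], "grip": 0},
  {"xyz": [0, 0, -3], "turn": [0, 0, 0], "grip": 0},
  {"xyz": [0, 0, -4], "turn": [0, 0, 0], "grip": 0},
  {"xyz": [0, 0, -5], "turn": [0, 0, 0], "grip": 0},
  {"xyz": [0, 0, -6], "turn": [0, 0, 0], "grip": 0},
  {"xyz": [0, 0, -7], "turn": [0, 0, 0], "grip": 0},
  {"xyz": [0, 0, -8], "turn": [0, 0, 0], "grip": 0},
  {"xyz": [0, 0, -9], "turn": [0, 0, 0], "grip": 0},
  {"xyz": [0, 0, -10], "turn": [0, 0, 0], "grip": 0},
  {"xyz": [0, 0, -11], "turn": [0, 0, 0], "grip": 0},
  {"xyz": [0, 0, -12], "turn": [0, 0, 0], "grip": 0},
])

```text
clock: 10.48
tcp_pos: [0.5197, 0.2566, 0.1344]
orientation: [-0.0, 0.203, 0.979, 0.0]
wrist_force: [0.1, -0.2, -0.8]
finger_gap: -0.0003
grip_force: 0.0
```

Request:
apply_moves([
  {"xyz": [0, 0, -10], "turn": [0, 0, 0], "grip": 0},
  {"xyz": [0, 0, -20], "turn": [0, 0, 0], "grip": 0},
  {"xyz": [0, 0, -30], "turn": [0, 0, 0], "grip": 0},
  {"xyz": [0, 0, -40], "turn": [0, 0, 0], "grip": 0},
  {"xyz": [0, 0, -50], "turn": [0, 0, 0], "grip": 0},
  {"xyz": [0, 0, -60], "turn": [0, 0, 0], "grip": 0},
  {"xyz": [0, 0, -60], "turn": [0, 0, 0], "grip": 0},
  {"xyz": [0, 0, -60], "turn": [0, 0, 0], "grip": 0},
])

```text
clock: 11.15
tcp_pos: [0.5204, 0.2567, 0.1953]
orientation: [0.001, 0.203, 0.979, 0.001]
wrist_force: [-0.1, 0.3, 0.1]
finger_gap: 0.0004
grip_force: 0.0
```

```bash
python3 - <<'E'
from h import *
d=shot('scene','s3.png')
for R in (cloud(d),cloud(shot('top'))):
    q=R[(abs(R[...,2]-.21)<.02)&(R[...,0]>.65)&(R[...,0]<.78)&(abs(R[...,1]-.25)<.07)]
    n=np.linalg.svd(q-q.mean(0),full_matrices=False)[2][2];print(len(q),np.median(q[:,2]),np.arccos(abs(n[2])))
E
```

```text
2600 0.2064585883755562 0.0032259230570198644
2053 0.2091107731416834 0.00222648125780887
```

View pics/s3.png

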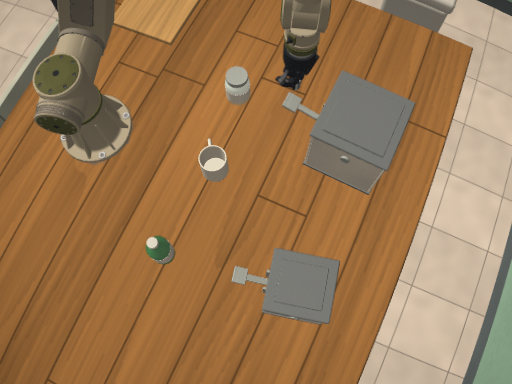

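The lid is shut flat around (360,125), with the lever up at (293,102). The gripper is clear, and the small caddy, mug (213,160), bottle (160,248) and jar (237,85) are undisturbed.

```bash
python3 -c "
from workcell import ticket
print(ticket.hand_in())"
```

```text
the job is handed in; nothing more can be done
None
```

I held the larger caddy's lid fully open for over 4 s, then let it down slowly until it shut; the last picture shows the small caddy shut and the mug, bottle and jar undisturbed, and the job is handed in (no verdict was returned).

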